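Clamp the reagent bottles on the shaker platform

ROBOT

A 7-joint arm with a two-finger parallel gripper is mounted at the origin on a cart in front of the work surface, level with it; the furniture and walls round the work are solid. World frame = base frame: x ahead of the robot, y to its left, z up, the work surface at z = 0. Lengths are in m, angles in rad, forces in N, time in s.
With the tool pointing down it reaches from about 0.4 to 0.85 m from the base axis. Payload 6.9 kg.
Tool frame: the origin (TCP) lies midway between the tips of the shut fingers; the grasp point (between the pads) lies behind it (ctrl.pinch_z is the z of the grasp point in the tool frame, in m); z points along the fingers, y is the direction in which the jaws open and shut (so a half turn about z gives the same grasp; the last joint's range is limited). The gripper opens to 85 mm and grips with 20 to 120 N. Pads are 22 mm wide; open, the fingers measure 114 mm over their backs; the gripper's body (76 mm by 85 mm) begins 54 mm behind the grasp point. The pads swing forward as they close: fully open they stand 13 mm farther back than shut.
Start: joints at [-1.181, 0.507, -0.238, 1.5, 0.126, 1.149, -0.155], TCP at [0.176, 0.6, 0.231] pointing down, gripper open.
Joint ranges: [-3.08, 3.08], [-0.24, 2.05], [-1.43, 1.35], [0, 2.5], [-1.52, 4.66], [0.17, 1.96], [-2.89, 2.89]. Speed limits (rad/s): [2.39, 2.39, 3.14, 3.14, 3.14, 3.14, 3.14].

INTERFACE

Orientations are given as a unit quaternion [w, x, y, z].
In Python, from station import ctrl, get_state, vision, ticket, models gives the robot as it stands. Calls block until the motion is done:
- ctrl.movep(position, orientation): joint-space move of the TCP to a pose.
- ctrl.movel(position, frame=None, max_speed=0.15): straight line of the TCP; frame=None keeps the orientation; max_speed is the mean speed in m/s.
- ctrl.set_joints(angles): joint-space move.
- ctrl.ungrasp() and ctrl.close_gripper(force=None): open the fingers fully, or close them until they stop; force is the grip in N (None keeps the last).
- ctrl.pause(seconds).
- ctrl.ik(position, orientation): joint angles nearest the present ones, or None.
- get_state(): the state.
- vision.grab_frame(name): name is "scene" or "top" or "wrist"; returns (picture, depth): 384x512x3 uint8, blue, green, red; 384x512 float32, m along the optical axis (not along the pixel's ray), 0 where there is no reading.
- vision.camera_info(name): a dict with "mtx" (3x3 intrinsics, pixels), "R" (3x3) and "t" (3): a world point X has camera coordinates R X + t; the wrist camera has in their place "hand_eye" (4x4, takes a point from camera to tool coordinates, whose origin is the TCP and whose axes are the flange's). Camera axes: x right, y down, z forward; pixel columns grow to the right and rows downward; lengths in m; the calibration is good to about 2 mm. A picture is of the moment at which its call begins: read the wrist's pose just before it. camera_info takes no time and is no camera call.
A pose or a line that the arm cannot do raises ctrl.Unreachable and nothing moves.
- ticket.close_job(): hands the job in, once; it reports no verdict.
Trained networks look in the newest picture that a camera, given by its name, has taken for a name from the list of things; names that differ only in an ending like _2 or _b are one class to them, and where a whole thing is asked for, a point or a joint stands for the part that bears it (a point fixed in the world has none). Each returns a list of dicts, best first, with "p" (0 to 1); they miss things now and then, are a little off and sometimes report something else, mostly with a low value. They report only what shows in the picture. A call takes as long as a camera call. They do not tell look-alikes from the thing itself.
- models.recognise(camera, target): "point" ([column, row] in pixels, amid what is visible of it).
- models.masks_of(camera, target): "mask" (384x512 bool, what is visible of it) and "point" ([column, row] in pixels, amid what is visible of it).
The state is a dict: "time": time; "qpos": joint angles; "qd": joint speeds; "tau": joint torques, N m; "tcp_pos": TCP position; "eef_rot": TCP orientation; "contact_force": force on the tool from outside, world axes, zero at the start; "wrist_torque": the same for the moment, N m; "width": finger opening in m.
Only numpy, scipy, OpenCV 4.12 (cv2) and the standard library are available. Lean on these libraries where they do the work, as an engineer would, in place of code of your own. Each camera call takes 0.05 s, during which the arm holds its last target. There are 200 camera calls.

TASK

Get the shaker platform ready for a run: stand the third bottle upright on the platform beside the other two, in the row in front of the fixed back bar. Then lay the loose clamp bar across the two side rails in front of the bottles and push it back so that it gathers all three upright bottles against the back bar and both its end shoes drop fully into the notches of the rails. Finally swing both turn latches right over the shoes and leave everything else on the bench where it is.

Things in the scene. Friction and masses are not known exactly. Their poses are not given: they have to be found in the camera images.
- shaker: Bench-top orbital shaker, grey housing, flat metal platform 210 (x) x 280 (y) mm, its top 70 mm above the origin. Origin: centre of the underside, on the bench; x points to the back, y to the left rail, z up. Two steel side rails run along x, 18 mm wide, centred at y = +124 and -124 mm (inner faces 115 mm from the middle); heights of its parts are above the platform.
- notch_left (a point): Centre of the floor of the notch in the left rail, at x = 33.75, y = 124 mm of the shaker. In front of it, from x = -102 to 20.5 mm, the rail is a flat slide way, top 16 mm above the platform; the notch runs from x = 20.5 to 47 mm, floor 10 mm above the platform; behind it a higher stop, top 19.5 mm above the platform, carries the latch.
- notch_right (a point): The same point in the right rail, at x = 33.75, y = -124 mm of the shaker; the right rail is the mirror image of the left.
- back_bar (a point): Middle of the front face of the fixed black back bar, which spans the platform between the rails: face at x = 83 mm of the shaker, 6 to 22 mm above the platform.
- clamp_bar: Loose clamp bar, 0.4 kg, 270 mm long along its y, symmetric in x and y. Origin: centre of the underside of its black beam (14 in x, 214 in y, 10 mm high). Steel end shoes, 24 mm in x, y = 99 to 135 mm, 6 to 14 mm above the origin, lie on the rails. Grip tab in the middle: 12 in x, 36 in y, 10 to 51 mm above the origin. Seated in the notches its origin is 4 mm above the platform.
- bottle_1: Small round reagent bottle with black screw cap, 40 mm in diameter, 85 mm high, cap from 71 mm up and 26 mm in diameter, narrowing below it, 0.1 kg. Origin: centre of its foot, z up. It stands loosely on the platform.
- bottle_2: The same kind of bottle, also standing loosely on the platform. There is free room for a third in the row, either between the two or beside this one.
- bottle_3: The same kind of bottle, standing on the bench to the left of the shaker. Clamped bottles have their origin at x = about 60 to 63 mm of the shaker.
- latch_left (a joint): Turn latch on the left rail, rad: 0 open (arm points outward), 1.57 closed (points to the front, over the left shoe). Vertical pivot at x = 56, y = 124 mm of the shaker. Flat arm 12 mm wide, 37 mm long, 20 to 25 mm above the platform: it passes over the shoe only when that is down in the notch. Stiff; stays where it is left.
- latch_right (a joint): The mirror image on the right rail: 0 open (points outward), 1.57 closed (points to the front, over the right shoe). Pivot at x = 56, y = -124 mm of the shaker.
- latch_left_peg (a point): Middle of the black thumb peg on the left latch, 10 mm in diameter, standing from 24 to 40 mm above the platform, 28 mm from the pivot.
- latch_right_peg (a point): Middle of the black thumb peg on the right latch, same size.
- timer: White bench timer behind the shaker, 62 x 62 x 21 mm; leave it alone. Origin: centre of its underside.
- marker: Marker pen lying at the right edge of the bench, 135 mm long; leave it alone. Origin: centre of its underside.
- tip_box: Blue pipette tip box behind the shaker, 81 x 118 x 62 mm; leave it alone. Origin: centre of its underside.
- pipette_1000: Pipette lying on the bench at the far left, 256 mm long; leave it alone. Origin: centre of its underside.
Mind the look-alikes: they are no part of the job. Leave any green, red or turquoise look-alike of the bottle_3 alone.

How it is judged:
By the outcome, as a careful person would: the job done as asked, in the order asked, and still so for the second after the job is handed in, with the robot touching nothing.
It also fails if it takes over 72 s, if anything falls off the work surface, if the arm or the gripper's body presses on something with over 40 N, if the wrist force passes 120 N, or if a joint passes its speed limit or range.

## Working session

There is one attempt and no reset: what is moved stays moved. The work goes in short steps, each a Python script; the robot and the scene stay as the last script left them, time stands still between calls to the robot, and variables do not carry over. Pictures are saved under pics/ and viewed, about 8 in all and at most 12, crops included, and the job is handed in when it is done.

```bash
ls; mkdir -p pics
python3 - <<'E'
from station import ctrl,get_state,vision
import cv2,numpy as np
s=get_state();print(s['time'],s['tcp_pos'],s['eef_rot'],s['width'],ctrl.pinch_z)
for n in("scene","top"):
    p,d=vision.grab_frame(n);cv2.imwrite(f"pics/{n}0.png",p);np.save(f"pics/{n}0.npy",d)
    c=vision.camera_info(n);print(n,c)
print(vision.camera_info("wrist"))
a=cv2.imread("pics/top0.png")
cv2.imwrite("pics/top0b.png",cv2.resize(a,(800,600)))
a=cv2.imread("pics/scene0.png")
cv2.imwrite("pics/scene0b.png",cv2.resize(a,(800,600)))
E
```

```text
pics
0.0 [0.17554225 0.59932115 0.23044154] [-1.00305236e-04  1.41916305e-01  9.89878269e-01 -8.74548038e-04] 0.08532118979275188 -0.0187
scene {'mtx': array([[405.29421828,   0.        , 248.12145953],
       [  0.        , 405.29421828, 188.45652855],
       [  0.        ,   0.        ,   1.        ]]), 'R': array([[ 0.60816191, -0.79380761, -0.00292781],
       [-0.60216323, -0.45892737, -0.65328792],
       [ 0.51724127,  0.39906786, -0.7571039 ]]), 't': array([-0.38760209,  0.4141155 ,  1.0138651 ])}
top {'mtx': array([[491.14484964,   0.        , 252.2781897 ],
       [  0.        , 491.14484964, 192.95681114],
       [  0.        ,   0.        ,   1.        ]]), 'R': array([[-0.0029569 , -0.9977087 , -0.06759152],
       [-0.98579414,  0.01425912, -0.16735168],
       [ 0.16793202,  0.06613648, -0.98357755]]), 't': array([0.01112577, 0.6040519 , 1.87075648])}
{'mtx': array([[272.0200906 ,   0.        , 257.50935627],
       [  0.        , 272.0200906 , 190.48602016],
       [  0.        ,   0.        ,   1.        ]]), 'hand_eye': array([[-8.41609237e-04, -9.56006289e-01, -2.93344961e-01,
         7.52859868e-02],
       [ 9.99999609e-01, -7.24777106e-04, -5.06971163e-04,
         1.03116916e-03],
       [ 2.72057909e-04, -2.93345273e-01,  9.56006525e-01,
        -1.42799048e-01],
       [ 0.00000000e+00,  0.00000000e+00,  0.00000000e+00,
         1.00000000e+00]])}
```

View pics/top0b.png

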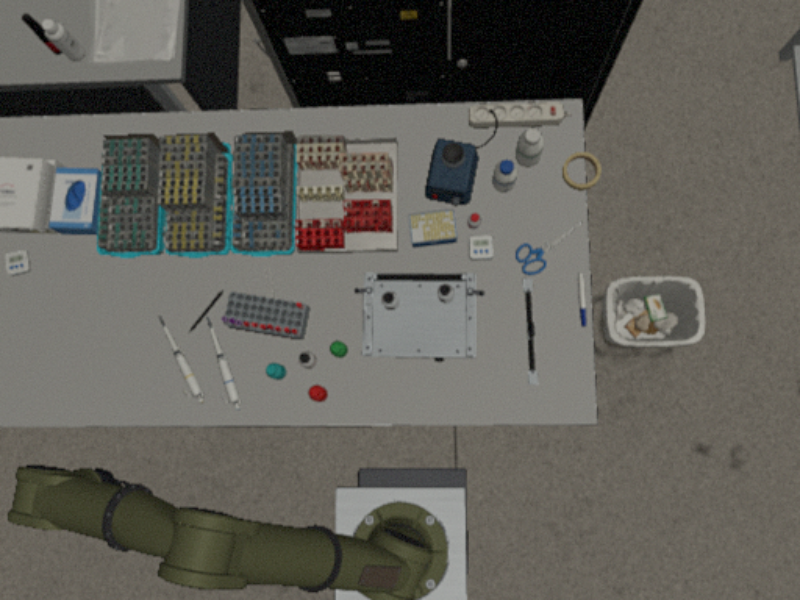

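View pics/scene0b.png

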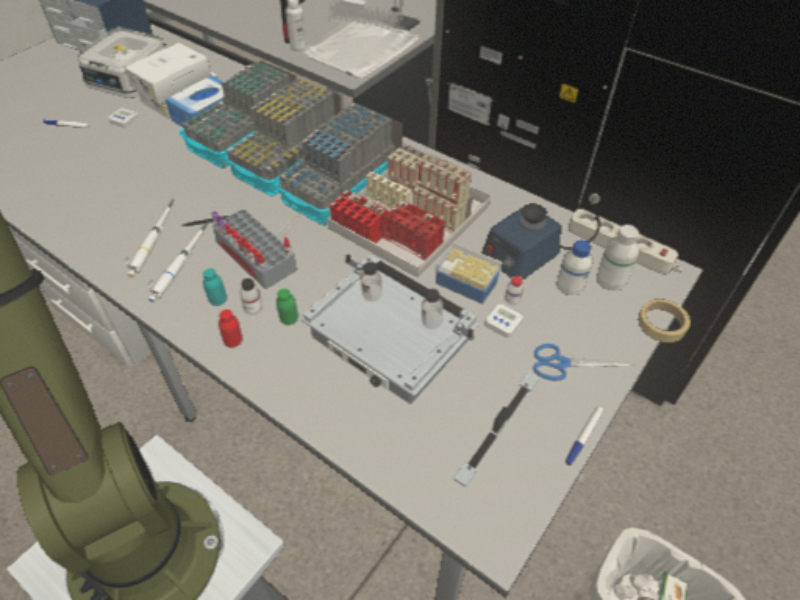

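The top view (800x600) shows the shaker around (420,315), with its two bottles at (389,297) and (445,290). The pegs are near (359,291) and (481,293). The white bottle_3 is at (306,358) among the green, turquoise and red look-alikes. The clamp bar lies along x at (530,330). The scene view agrees.

```bash
cat > h.py <<'E'
from station import ctrl,get_state,vision,ticket,models
import cv2,numpy as np
from scipy.spatial.transform import Rotation as Rn
def Rq(q): return Rn.from_quat([q[1],q[2],q[3],q[0]])
def quat(yaw):
    """tool down; tool y (jaws) at world angle yaw+90deg, tool x at yaw"""
    x,y,z,w=(Rn.from_euler('z',yaw)*Rn.from_euler('x',np.pi)).as_quat();return [w,x,y,z]
def cam(name,s=None):
    """-> K, camera-to-world rotation, camera position"""
    c=vision.camera_info(name)
    if name!='wrist': return c['mtx'],c['R'].T,-c['R'].T@c['t']
    s=s or get_state();R=Rq(s['eef_rot']).as_matrix();H=c['hand_eye']
    return c['mtx'],R@H[:3,:3],R@H[:3,3]+np.array(s['tcp_pos'])
def atz(C,uv,z):
    K,R,o=C;d=R@np.linalg.solve(K,[uv[0],uv[1],1.]);return o+d*(z-o[2])/d[2]
def cloud(C,depth):
    K,R,o=C;v,u=np.mgrid[:384,:512]
    P=np.stack([(u-K[0,2])/K[0,0]*depth,(v-K[1,2])/K[1,1]*depth,depth],-1)
    return P@R.T+o
def proj(C,X):
    K,R,o=C;c=(np.atleast_2d(X)-o)@R;p=c@K.T;return p[:,:2]/p[:,2:]
E
python3 - <<'E'
from h import *
np.set_printoptions(precision=3,suppress=True)
vision.grab_frame("top");C=cam("top")
for t,z in(("shaker",.07),("bottle_3",.05),("clamp_bar",.01),("latch_left_peg",.1),("notch_left",.08),("notch_right",.08),("back_bar",.09)):
    for r in models.recognise("top",t)[:7]: print(t,round(r['p'],2),np.array(r['point']),atz(C,r['point'],z))
for p in([.62,-.05,.33],[.6,-.05,.33],[.55,-.05,.33]):
  for y in(0,np.pi,np.pi/2,-np.pi/2):
    print(p,y,ctrl.ik(p,quat(y)))
E
```

```text
shaker 0.72 [268.2 206. ] [ 0.549 -0.057  0.07 ]
bottle_3 0.57 [218.2 223.9] [0.484 0.139 0.05 ]
bottle_3 0.47 [285.8 189.1] [ 0.618 -0.125  0.05 ]
bottle_3 0.43 [198.  231.7] [0.454 0.218 0.05 ]
bottle_3 0.42 [200.2 254.7] [0.365 0.208 0.05 ]
clamp_bar 0.64 [338.9 210.7] [ 0.536 -0.332  0.01 ]
notch_left 0.56 [268.3 201.5] [ 0.565 -0.058  0.08 ]
notch_right 0.64 [268.8 199.3] [ 0.574 -0.06   0.08 ]
back_bar 0.77 [268.4 201.4] [ 0.564 -0.058  0.09 ]
back_bar 0.47 [304.4 185.7] [ 0.623 -0.196  0.09 ]
[0.62, -0.05, 0.33] 0 [-0.307  0.498  0.613  1.337 -0.283  1.393 -1.273]
[0.62, -0.05, 0.33] 3.141592653589793 [-0.074  0.449  0.193  1.333 -0.085  1.368  1.689]
[0.62, -0.05, 0.33] 1.5707963267948966 [-0.233  0.476  0.474  1.336 -0.214  1.38   0.236]
[0.62, -0.05, 0.33] -1.5707963267948966 [-0.523  0.656  1.151  1.339 -0.592  1.511 -2.566]
[0.6, -0.05, 0.33] 0 [-0.319  0.461  0.607  1.393 -0.262  1.368 -1.279]
[0.6, -0.05, 0.33] 3.141592653589793 [-0.092  0.415  0.217  1.39  -0.089  1.346  1.698]
[0.6, -0.05, 0.33] 1.5707963267948966 [-0.241  0.439  0.467  1.392 -0.197  1.356  0.23 ]
[0.6, -0.05, 0.33] -1.5707963267948966 [-0.551  0.62   1.152  1.396 -0.562  1.479 -2.565]
[0.55, -0.05, 0.33] 0 [-0.37   0.375  0.63   1.525 -0.225  1.315 -1.287]
[0.55, -0.05, 0.33] 3.141592653589793 [-0.144  0.334  0.279  1.522 -0.094  1.299  1.715]
[0.55, -0.05, 0.33] 1.5707963267948966 [-0.259  0.349  0.451  1.523 -0.155  1.305  0.21 ]
[0.55, -0.05, 0.33] -1.5707963267948966 [-0.624  0.525  1.153  1.527 -0.483  1.404 -2.583]
```

Run:
```python
from h import *
np.set_printoptions(precision=3,suppress=True)
t0=get_state()['time'];ctrl.movep([.54,-.04,.37],quat(0));s=get_state();print(s['time'],s['tcp_pos'],s['eef_rot'],s['qpos'])
p,d=vision.grab_frame("wrist");cv2.imwrite("pics/w1.png",p);np.savez("pics/w1.npz",d=d,pos=s['tcp_pos'],rot=s['eef_rot'])
cv2.imwrite("pics/w1b.png",cv2.resize(p,(800,600),interpolation=cv2.INTER_CUBIC))
C=cam("wrist",s);Q=cloud(C,d)
for t in("shaker","bottle_3","clamp_bar","latch_left_peg"):
    for r in models.masks_of("wrist",t)[:7]:
        m=r['mask']&(d>0);q=Q[m];print(t,round(r['p'],2),np.array(r['point']),m.sum(),np.median(q,0),np.percentile(q[:,2],[2,98]))
        np.save(f"pics/m_{t}_{int(r['point'][0])}.npy",r['mask'])
```

```text
3.15 [ 0.54  -0.039  0.37 ] [-0.     1.     0.001 -0.   ] [-0.402  0.338  0.639  1.467 -0.202  1.403 -1.325]
shaker 0.95 [265.3 130.2] 21924 [ 0.577 -0.053  0.071] [0.068 0.095]
bottle_3 0.97 [ 68.1 208.9] 927 [0.444 0.299 0.058] [0.006 0.085]
bottle_3 0.9 [219.9 118.3] 790 [0.603 0.011 0.136] [0.076 0.156]
bottle_3 0.88 [109.8 192.5] 768 [0.472 0.219 0.06 ] [0.007 0.085]
bottle_3 0.83 [129.4 235. ] 745 [0.391 0.194 0.059] [0.004 0.085]
bottle_3 0.81 [313.7 105.3] 840 [ 0.617 -0.112  0.135] [0.071 0.156]
bottle_3 0.68 [152.1 178.5] 687 [0.498 0.142 0.061] [0.007 0.085]
clamp_bar 0.68 [417.1 147.7] 1906 [ 0.543 -0.326  0.012] [0.001 0.051]
latch_left_peg 0.61 [173.2  95. ] 299 [0.63  0.08  0.096] [0.09  0.111]
latch_left_peg 0.54 [221.1 116.5] 808 [0.603 0.011 0.135] [0.07  0.156]
```

View pics/w1b.png

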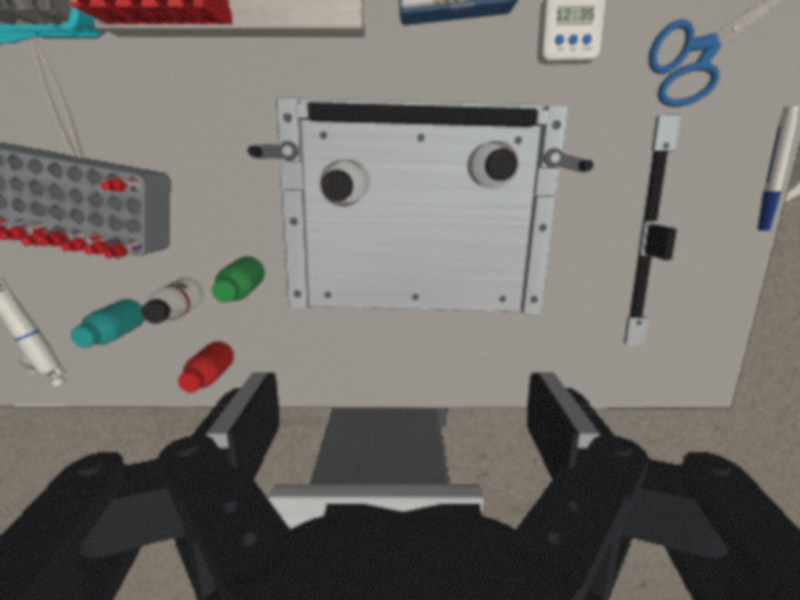

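The wrist view (800x600) shows the whole scene. The platform outline runs from about (278,98) to (567,312), and the back bar is at row 113. The left peg is at (255,151) and the right peg at (586,166). The bottle caps are at (337,186) and (501,163), and white bottle_3's cap is at (156,311). The clamp bar's tab is at (660,240). Next I fit precise poses.

```bash
cat >> h.py <<'E'
from scipy.optimize import minimize
from scipy.ndimage import map_coordinates
def fit(C,img,segs,z0,p0,sp=(.006,.006,.03),n=400):
    """fit x,y,yaw of model line segments (a,b in object frame) to image gradients"""
    g=cv2.cvtColor(img,cv2.COLOR_BGR2GRAY).astype(np.float32)
    gx,gy=cv2.Sobel(g,5,1,0),cv2.Sobel(g,5,0,1)
    P=[];Q=[]
    for a,b in segs:
        k=np.linspace(0.03,.97,max(8,int(np.linalg.norm(np.subtract(b,a))/.0015)))[:,None]
        A=np.array(a)+k*(np.array(b)-np.array(a));P.append(A);Q.append(A+(np.array(b)-np.array(a))*.01)
    P=np.vstack(P);Q=np.vstack(Q)
    def cost(p,s):
        c,d=np.cos(p[2]),np.sin(p[2]);T=np.array([[c,-d,0],[d,c,0],[0,0,1]]);o=np.array([p[0],p[1],z0])
        u=proj(C,P@T.T+o);w=proj(C,Q@T.T+o)-u;w/=np.linalg.norm(w,axis=1)[:,None]
        f=lambda G:map_coordinates(cv2.GaussianBlur(G,(0,0),s),[u[:,1],u[:,0]],order=1)
        e=np.abs(f(gx)*-w[:,1]+f(gy)*w[:,0]);return -np.minimum(e,120).mean()
    p=np.array(p0,float)
    for s,k in((3,1),(1.5,.4),(.8,.15)):
        S=np.vstack([p]+[p+np.array(v)*np.array(sp)*k for v in((1,0,0),(0,1,0),(0,0,1))])
        p=minimize(cost,p,args=(s,),method='Nelder-Mead',options=dict(initial_simplex=S)).x
    return p,cost(p,.8)
def sh_segs():
    S=[];a,b=.105,.14
    S+=[((-a,-b,.07),(-a,b,.07)),((-a,b,.07),(a,b,.07)),((-a,-b,.07),(a,-b,.07)),((a,-b,.07),(a,b,.07))]
    for s in(1,-1): S+=[((-.102,s*.115,.086),(.0205,s*.115,.086)),((.0205,s*.115,.086),(.0205,s*.133,.086))]
    S+=[((.083,-.113,.092),(.083,.113,.092))]
    return S
def bar_segs():
    S=[]
    for s in(1,-1):
        S+=[((x,s*.099,.014),(x,s*.135,.014)) for x in(-.012,.012)]+[((-.012,s*y,.014),(.012,s*y,.014)) for y in(.099,.135)]
        S+=[((s*.007,.02,.01),(s*.007,.099,.01)),((s*.007,-.02,.01),(s*.007,-.099,.01))]
    return S
def w2s(p,X):
    c,d=np.cos(p[2]),np.sin(p[2]);q=np.asarray(X)[...,:2]-p[:2];return np.stack([c*q[...,0]+d*q[...,1],-d*q[...,0]+c*q[...,1]],-1)
def s2w(p,X):
    c,d=np.cos(p[2]),np.sin(p[2]);x,y=X[0],X[1];return np.array([p[0]+c*x-d*y,p[1]+d*x+c*y])
E
python3 - <<'E'
from h import *
np.set_printoptions(precision=4,suppress=True)
f=np.load("pics/w1.npz");d=f['d'];C=cam("wrist",dict(tcp_pos=f['pos'],eef_rot=f['rot']));img=cv2.imread("pics/w1.png");Q=cloud(C,d)
z=Q[...,2]
print("bench z",np.median(z[200:240,320:380]),z[200:240,320:380].std(),"plat",np.median(z[150:185,220:320]),z[150:185,220:320].std())
best=[]
for x in(.54,.55,.56):
  for y in(-.055,-.065):
    for w in(-.03,.03): best.append(fit(C,img,sh_segs(),0,(x,y,w)))
best.sort(key=lambda r:r[1]);[print("shaker",*r) for r in best[:3]];sp=best[0][0]
bb=[]
for x in(.53,.54,.55):
    for w in(1.45,1.52,1.6,1.67): bb.append(fit(C,img,bar_segs(),0,(x,-.333,w)))
bb.sort(key=lambda r:r[1]);[print("bar",*r) for r in bb[:3]];bp=bb[0][0]
np.savez("poses.npz",sh=sp,bar=bp)
for u in(68,109,129,152,219,313):
    m=np.load(f"pics/m_bottle_3_{u}.npy")&(d>0);q=Q[m];h=np.percentile(q[:,2],97);c=q[q[:,2]>h-.008]
    a=(c[:,:2].max(0)+c[:,:2].min(0))/2
    print(u,img[m].mean(0),h,"cap",np.median(c,0),a,"in shaker",w2s(sp,a))
o=img.copy()
def dr(p,S):
    for a,b in S:
        T=lambda X:np.r_[s2w(p,X),X[2]]
        u=proj(C,[T(a),T(b)])*4;cv2.line(v,*[tuple(int(round(t)) for t in k) for k in u],(0,0,255),1)
v=cv2.resize(img,None,fx=4,fy=4,interpolation=cv2.INTER_CUBIC);dr(sp,sh_segs());dr(bp,bar_segs())
cv2.imwrite("pics/ov.png",cv2.resize(v[220:900,560:1840],(800,425),interpolation=cv2.INTER_AREA))
# tab & pegs from depth
k=(np.abs(Q[...,1]+.333)<.05)&(np.abs(Q[...,0]-.54)<.06)&(z>.045)&(z<.06);print("tab",Q[k].mean(0),k.sum())
for s in(1,-1):
    k=(np.abs(s*w2s(sp,Q)[...,1]-.15)<.02)&(np.abs(w2s(sp,Q)[...,0]-.05)<.04)&(z>.102)&(z<.115);print("peg",s,k.sum(),w2s(sp,np.median(Q[k],0)),z[k].max())
E
```

```text
bench z 0.0002476241234066756 0.05620234280621984 plat 0.07016673482533717 0.02361871584101595
shaker [ 0.5688 -0.0526 -0.0231] -66.20646441889524
shaker [ 0.5688 -0.0526 -0.0231] -66.20645895450173
shaker [ 0.5688 -0.0526 -0.0232] -66.20625551559496
bar [ 0.5345 -0.3273  1.5728] -98.33761757801521
bar [ 0.5345 -0.3273  1.5728] -98.33759821647318
bar [ 0.5345 -0.3273  1.5728] -98.33740050287128
68 [105.9213 110.5782  45.972 ] 0.08497551781720307 cap [0.4395 0.3085 0.0838] [0.4468 0.2813] in shaker [-0.1296  0.331 ]
109 [ 98.5182 103.1432 108.5143] 0.08522590509760884 cap [0.4683 0.2263 0.0841] [0.4675 0.2281] in shaker [-0.1077  0.2783]
129 [ 41.9718  44.1826 133.5383] 0.08511811446959813 cap [0.3852 0.2016 0.0841] [0.3834 0.2018] in shaker [-0.1912  0.25  ]
152 [ 61.4629 105.4221  52.3683] 0.08507774452060407 cap [0.4923 0.1486 0.0841] [0.4909 0.1493] in shaker [-0.0825  0.2   ]
219 [102.0228 104.4608 106.1253] 0.15568463622184464 cap [0.6013 0.0165 0.1544] [0.6011 0.017 ] in shaker [0.0307 0.0703]
313 [ 97.2964  99.3548 100.0667] 0.15567783934887586 cap [ 0.6173 -0.1168  0.1544] [ 0.6178 -0.1177] in shaker [ 0.0505 -0.0639]
tab [ 0.5353 -0.328   0.0502] 171
peg 1 54 [0.0571 0.15  ] 0.11141280036501333
peg -1 52 [ 0.0525 -0.15  ] 0.11199967681419037
```

View pics/ov.png

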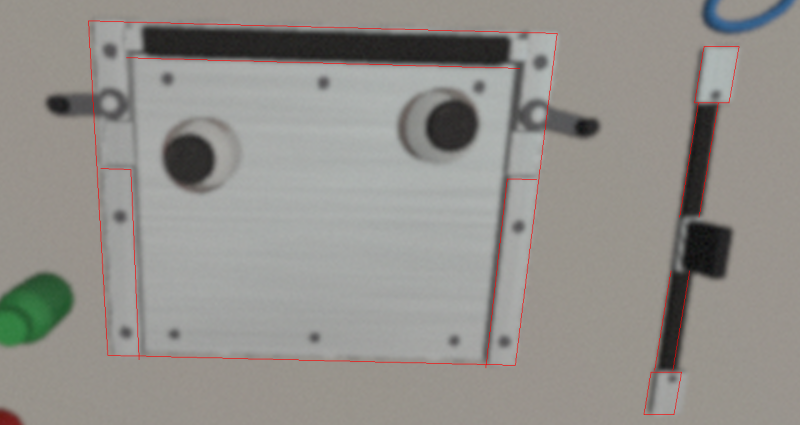

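The fitted outline matches the platform edges, the pegs and the tab to about 1–3 mm. White bottle_3 is at about (0.468,0.227), clear of its look-alikes. I'll pick it with the jaws at 152° and place it at shaker (42,3).

Run:
```python
from h import *
np.set_printoptions(precision=4,suppress=True)
sp=np.load("poses.npz")['sh']
b=[.4680,.2270];y1=np.deg2rad(62);q1=quat(y1)
ctrl.movep([*b,.15],q1);ctrl.movel([*b,.027],max_speed=.2)
ctrl.close_gripper(30);s=get_state();print(s['time'],s['width'],s['tcp_pos'],s['contact_force'])
ctrl.movel([*b,.155],max_speed=.25)
q2=quat(np.pi/2+sp[2]);t=s2w(sp,(.042,.003));w=s2w(sp,(-.05,.003));print(t)
ctrl.movep([*w,.160],q2);ctrl.movel([*t,.160],max_speed=.2)
ctrl.movel([*t,.102],max_speed=.15)
s=get_state();print(s['time'],s['width'],s['tcp_pos'],s['contact_force'])
ctrl.movel([*t,.0975],max_speed=.05)
s=get_state();print(s['time'],s['width'],s['tcp_pos'],s['contact_force'])
ctrl.ungrasp();ctrl.movel([*t,.22],max_speed=.2)
s=get_state();print(s['time'],s['width'],s['tcp_pos'],s['contact_force'])
```

```text
5.9833 0.03864871369540688 [0.4681 0.2273 0.0279] [-1.587  -0.2365  8.3462]
[ 0.6108 -0.0505]
8.8667 0.03826392582184144 [ 0.6106 -0.0505  0.1026] [ 0.4669  0.3743 -1.1621]
9.1167 0.038187043509690266 [ 0.6112 -0.0506  0.0982] [ 0.305   0.6411 -0.3148]
10.4083 0.08548762752556002 [ 0.6102 -0.0504  0.219 ] [ 0.1001 -0.295  -1.2856]
```

Run:
```python
from h import *
np.set_printoptions(precision=4,suppress=True)
P=dict(np.load("poses.npz"));sp=P['sh'];bp=P['bar']
ctrl.movep([.53,-.15,.32],quat(0));ctrl.pause(.2);s=get_state();C=cam("wrist",s)
img,d=vision.grab_frame("wrist");cv2.imwrite("pics/w2.png",img);Q=cloud(C,d);z=Q[...,2]
f=[fit(C,img,sh_segs(),0,(sp[0]+a,sp[1]+b,sp[2])) for a in(-.005,0,.005) for b in(-.004,.004)];f.sort(key=lambda r:r[1]);print(s['time'],"sh",*f[0],*f[1])
g=[fit(C,img,bar_segs(),0,(bp[0]+a,bp[1],bp[2]+b)) for a in(-.005,0,.005) for b in(-.03,.03)];g.sort(key=lambda r:r[1]);print("bar",*g[0])
np.savez("poses.npz",sh=(sp+f[0][0])/2,bar=g[0][0],sh2=f[0][0])
S=w2s(f[0][0],Q)
for c in((.03,.07),(.042,.003),(.05,-.064)):
    k=(np.hypot(S[...,0]-c[0],S[...,1]-c[1])<.025)&(z>.148)&(z<.16);print("cap",c,np.median(S[k],0),(S[k].max(0)+S[k].min(0))/2,z[k].max())
k=(np.abs(Q[...,1]+.328)<.03)&(np.abs(Q[...,0]-.535)<.04)&(z>.046)&(z<.056);print("tab",(Q[k].max(0)+Q[k].min(0))/2,np.ptp(Q[k],0))
# back bar front face by depth jump, rail inner faces
for y in(-.09,-.03,.04,.09):
    k=(np.abs(S[...,1]-y)<.008)&(z>.088)&(z<.096)&(np.abs(S[...,0]-.09)<.03);print("bb",y,S[k][:,0].min(),S[k][:,0].max())
for r in(1,-1):
    k=(np.abs(S[...,0]+.04)<.04)&(z>.0825)&(z<.09)&(np.abs(r*S[...,1]-.124)<.03);print("rail",np.percentile(S[k][:,1],[2,50,98]),np.median(z[k]))
def dr(p,L):
    for a,b in L:
        u=proj(C,[np.r_[s2w(p,a),a[2]],np.r_[s2w(p,b),b[2]]])*4;cv2.line(v,*[tuple(int(round(t)) for t in k) for k in u],(0,0,255),1)
v=cv2.resize(img,None,fx=4,fy=4,interpolation=cv2.INTER_CUBIC);dr(f[0][0],sh_segs());dr(g[0][0],bar_segs())
cv2.imwrite("pics/ov2.png",cv2.resize(v[0:1100,200:1667],(800,600),interpolation=cv2.INTER_AREA))
```

```text
11.725 sh [ 0.5695 -0.052  -0.0238] -61.59824741563491 [ 0.5695 -0.052  -0.0237] -61.5982312821529
bar [ 0.5346 -0.3266  1.5902] -91.56415397470649
cap (0.03, 0.07) [0.0295 0.0678] [0.0291 0.0692] 0.15648273678111163
cap (0.042, 0.003) [0.0414 0.0012] [0.0416 0.0017] 0.15677128636795407
cap (0.05, -0.064) [ 0.0496 -0.0648] [ 0.0495 -0.0644] 0.1568774482173535
tab [ 0.5354 -0.3291  0.05  ] [0.0351 0.0124 0.0077]
bb -0.09 0.08418885399908682 0.10053775465286291
bb -0.03 0.08476598016196128 0.10004573747071689
bb 0.04 0.08434250464572358 0.10058277788738383
bb 0.09 0.08427265619525785 0.10045281585583987
rail [0.1134 0.1216 0.1307] 0.0859764928201863
rail [-0.1337 -0.125  -0.1163] 0.08614208955909933
```

View pics/ov2.png

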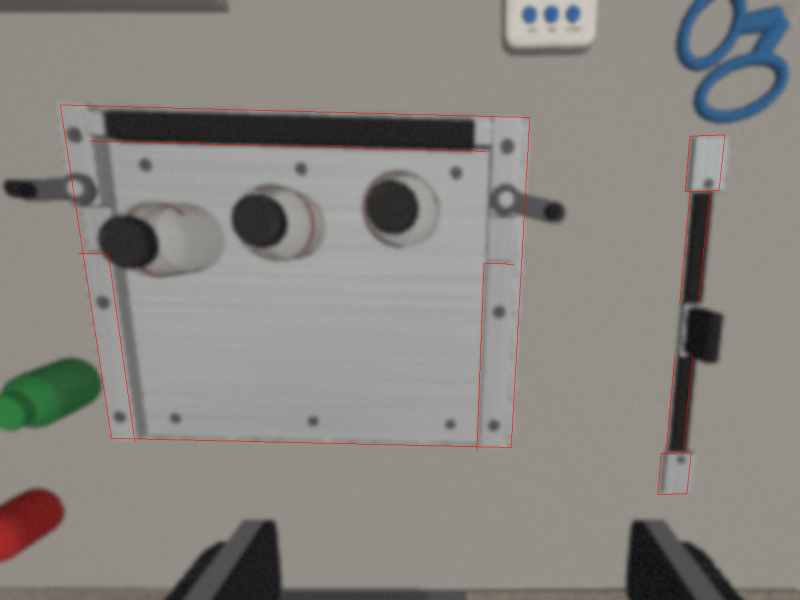

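All three bottles are upright on the platform, with bottle_3's cap at (260,222). The depth edges on the rails and the back bar refine the shaker pose to about (0.5702, -0.0533). Next I grasp the clamp bar by its tab ends.

Run:
```python
from h import *
np.set_printoptions(precision=4,suppress=True)
sh=np.array([.5702,-.0533,-.0236]);np.savez("poses.npz",sh=sh)
def st(m):
    s=get_state();print(m,round(s['time'],2),round(s['width'],4),np.array(s['tcp_pos']),np.array(s['contact_force']),np.array(s['wrist_torque']))
h=[.535,-.3312];q=quat(1.581)
ctrl.movep([*h,.12],q);ctrl.movel([*h,.0173],max_speed=.15);st("at bar")
ctrl.close_gripper(60);st("closed")
ctrl.movel([*h,.21],max_speed=.25);st("lift")
t=s2w(sh,(-.058-.003,0));q2=quat(sh[2])
ctrl.movep([*t,.21],q2);ctrl.movel([*t,.112],max_speed=.2);st("above");ctrl.pause(.2)
s=get_state();img,d=vision.grab_frame("wrist");cv2.imwrite("pics/w3.png",img);np.savez("pics/w3.npz",d=d,pos=s['tcp_pos'],rot=s['eef_rot'])
cv2.imwrite("pics/w3b.png",cv2.resize(img,(800,600),interpolation=cv2.INTER_CUBIC))
```

```text
at bar 14.15 0.0855 [ 0.5356 -0.3315  0.0182] [-0.0329  0.2756 -0.0734] [-0.0535  0.0348  0.0317]
closed 14.67 0.0348 [ 0.5354 -0.3315  0.0181] [-0.3511  0.0816  6.1102] [ 0.0584  0.0902 -0.0209]
lift 15.58 0.0348 [ 0.5341 -0.3304  0.2081] [-0.6453  0.323  -5.1221] [0.0075 0.0173 0.0522]
above 17.85 0.0352 [ 0.5098 -0.0527  0.1126] [ 0.3332 -0.1516 -4.1983] [0.0175 0.0451 0.0387]
```

View pics/w3b.png

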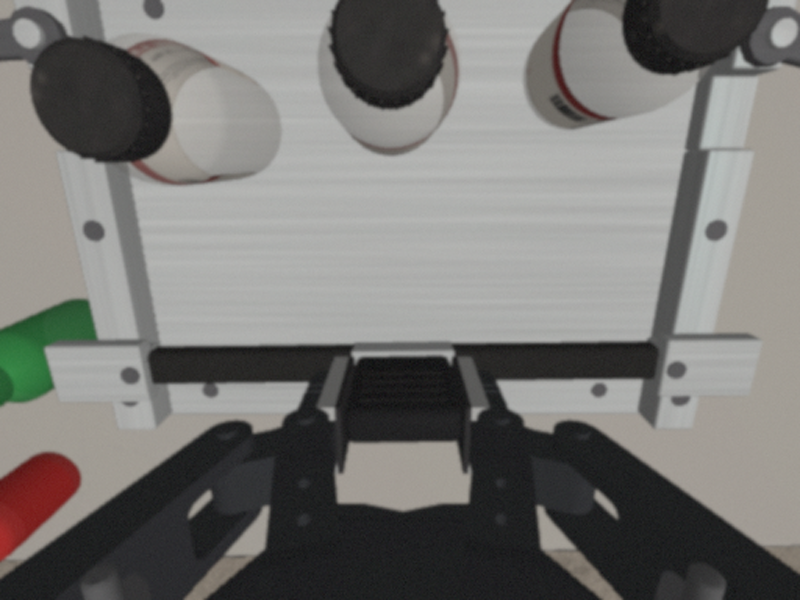

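The wrist view shows the bar held level over the rails. Its shoes are at (95,370) and (710,365), and all three bottles stand behind it. I'll measure the relative yaw and offset, then lower and push.

Run:
```python
from h import *
np.set_printoptions(precision=4,suppress=True)
sh=np.load("poses.npz")['sh']
f=np.load("pics/w3.npz");C=cam("wrist",dict(tcp_pos=f['pos'],eef_rot=f['rot']));img=cv2.imread("pics/w3.png")
S=[];
for s in(1,-1): S+=[((-.04,s*.115,.086),(.005,s*.115,.086)),((-.04,s*.133,.086),(.015,s*.133,.086)),((-.04,s*.115,.07),(.015,s*.115,.07))]
S+=[((.0205,-.115,.086),(.0205,-.133,.086)),((-.105,-.10,.07),(-.105,-.05,.07)),((-.105,.1,.07),(-.105,.05,.07))]
r=[fit(C,img,S,0,sh+np.array([a,b,0])) for a in(-.004,0,.004) for b in(-.003,.003)];r.sort(key=lambda k:k[1]);print("sh",*r[0],*r[1])
B=[]
for s in(1,-1): B+=[((x,s*.101,.014),(x,s*.135,.014)) for x in(-.012,.012)]+[((-.012,s*.135,.014),(.012,s*.135,.014)),((.007,s*.04,.01),(.007,s*.098,.01)),((-.007,s*.06,.01),(-.007,s*.098,.01))]
b0=np.r_[s2w(sh,(-.058,0)),sh[2]]
g=[fit(C,img,B,.0945,b0+np.array([a,b,0])) for a in(-.004,0,.004) for b in(-.003,.003)];g.sort(key=lambda k:k[1]);print("bar",*g[0],*g[1],"exp",b0)
print(w2s(r[0][0],g[0][0]),"tcp in sh",w2s(r[0][0],f['pos']))
# depth check of shoes vs rails
Q=cloud(C,f['d']);z=Q[...,2];T=w2s(sh,Q)
for s in(1,-1):
    k=(np.abs(s*T[...,1]-.12)<.025)&(np.abs(T[...,0]+.058)<.025)&(z>.1)&(z<.115);print("shoe",s,np.median(z[k]),T[k].min(0),T[k].max(0))
    k=(np.abs(s*T[...,1]-.124)<.02)&(np.abs(T[...,0]+.01)<.015)&(z>.082)&(z<.09);print("rail",np.percentile(T[k][:,1],[1,99]),np.median(z[k]))
    k=(np.abs(s*T[...,1]-.124)<.006)&(np.abs(T[...,0]-.0)<.05)&(z>.083)&(z<.09);print("notch edge x",np.sort(T[k][:,0])[-8:])
```

```text
sh [ 0.5663 -0.0529 -0.0238] -74.30372232317194 [ 0.5663 -0.0529 -0.0238] -74.30371721042384
bar [ 0.5119 -0.0509 -0.0122] -87.25134082177019 [ 0.5119 -0.0509 -0.0122] -87.25128219107931 exp [ 0.5122 -0.0519 -0.0236]
[-0.0544  0.0007] tcp in sh [-0.0562 -0.0005]
shoe 1 0.10916795776968694 [-0.0737  0.095 ] [-0.0485  0.1364]
rail [0.1146 0.1325] 0.086060601077493
notch edge x [0.0203 0.0203 0.0203 0.0203 0.0208 0.0209 0.0209 0.0209]
shoe -1 0.10913803677208939 [-0.0713 -0.1342] [-0.0461 -0.0951]
rail [-0.1322 -0.1141] 0.08614958368558398
notch edge x [0.049  0.049  0.049  0.0491 0.0495 0.0496 0.0497 0.0497]
```

Depth agrees with the shaker pose to within 0.5 mm. The bar is yawed by +0.011 rad in the hand and centred 0.5 mm ahead of the TCP, so I'll correct for both, then lower and slide.

Run:
```python
from h import *
np.set_printoptions(precision=4,suppress=True)
sh=np.load("poses.npz")['sh'];q=quat(sh[2]-.0108)
def st(m):
    s=get_state();F=np.array(s['contact_force']);print(m,round(s['time'],2),w2s(sh,s['tcp_pos']),round(s['tcp_pos'][2],4),F,np.array(s['wrist_torque']));return F
def go(x,z,v):ctrl.movel([*s2w(sh,(x-.0005,0)),z],frame=q,max_speed=v)
go(-.058,.105,.1);F0=st("pre")
for z in(.0995,.0985,.0977,.097,.0963,.0956):
    go(-.058,z,.04);F=st("down")
    if F[2]-F0[2]>3:break
for x in(.0,.015,.026,.031,.0335):
    go(x,z,.06);F=st(f"x{x}")
    if abs(F[0]-F0[0])>25:break
```

```text
pre 18.35 [-0.0586  0.0002] 0.1047 [ 0.672  -0.6164 -4.3704] [0.0108 0.0262 0.0055]
down 18.64 [-0.0588  0.    ] 0.0992 [-1.3772 -0.7008 -4.3865] [-0.0327  0.0229  0.0164]
down 18.89 [-0.0585 -0.    ] 0.0985 [-0.3913  0.2101 -3.4738] [0.0238 0.0051 0.0006]
down 19.14 [-0.0583 -0.    ] 0.098 [-1.1884  0.4207  1.887 ] [-0.0541  0.2552  0.0032]
x0.0 20.26 [-0.0009 -0.0004] 0.0981 [-3.1329  0.0874  5.1763] [-0.1525  0.8173 -0.0761]
x0.015 20.66 [ 0.0151 -0.0003] 0.0981 [-0.3008 -0.3503  4.2629] [-0.1059  0.1558  0.0035]
x0.026 20.99 [ 0.0252 -0.0003] 0.098 [-3.5172 -0.1109  6.0718] [-0.1372  0.9135 -0.0675]
x0.031 21.24 [ 0.0293 -0.0004] 0.0979 [-5.5154 -0.4595  9.0022] [-0.1389  1.4717 -0.0232]
x0.0335 21.49 [ 0.0312 -0.0004] 0.0979 [-7.1114 -0.2032  9.5494] [-0.1709  1.8181 -0.0382]
```

Run:
```python
from h import *
np.set_printoptions(precision=4,suppress=True)
sh=np.load("poses.npz")['sh'];q=quat(sh[2]-.0108)
def st(m):
    s=get_state();F=np.array(s['contact_force']);print(m,round(s['time'],2),w2s(sh,s['tcp_pos']),round(s['tcp_pos'][2],4),F,np.array(s['wrist_torque']));return s['tcp_pos'][2],F
def go(x,z,v):ctrl.movel([*s2w(sh,(x-.0005,0)),z],frame=q,max_speed=v)
for x in(.0345,.0355,.0365,.0375,.0385):
    go(x,.0972,.03);z,F=st(f"x{x}")
    if z<.0972 or F[0]<-25:break
for z in(.0955,.0935,.0920):
    go(x,z,.03);a,F=st(f"z{z}")
    if F[2]>25:break
s=get_state();img,d=vision.grab_frame("wrist");cv2.imwrite("pics/w4.png",img);np.savez("pics/w4.npz",d=d,pos=s['tcp_pos'],rot=s['eef_rot'])
cv2.imwrite("pics/w4b.png",cv2.resize(img,(800,600),interpolation=cv2.INTER_CUBIC))
```

```text
x0.0345 21.74 [ 0.0317 -0.0004] 0.0977 [-10.0243   0.229   13.0121] [-0.0985  2.256  -0.0553]
x0.0355 21.99 [ 0.0326 -0.0004] 0.0976 [-8.8729  0.0428 12.3403] [-0.1536  2.4044 -0.0616]
x0.0365 22.24 [0.0351 0.0001] 0.0966 [-2.4373 -0.3579 -2.9934] [-0.0459  0.4707  0.0497]
z0.0955 22.49 [0.0358 0.0003] 0.0948 [-2.0484  0.3691 -4.2512] [ 0.0053  0.3351 -0.0015]
z0.0935 22.74 [0.0361 0.0002] 0.0932 [-1.655  -0.4008 -5.1491] [0.0472 0.2576 0.081 ]
z0.092 22.99 [0.0361 0.    ] 0.0921 [-2.372   0.052  -0.8406] [0.0984 0.4567 0.0752]
```

View pics/w4b.png

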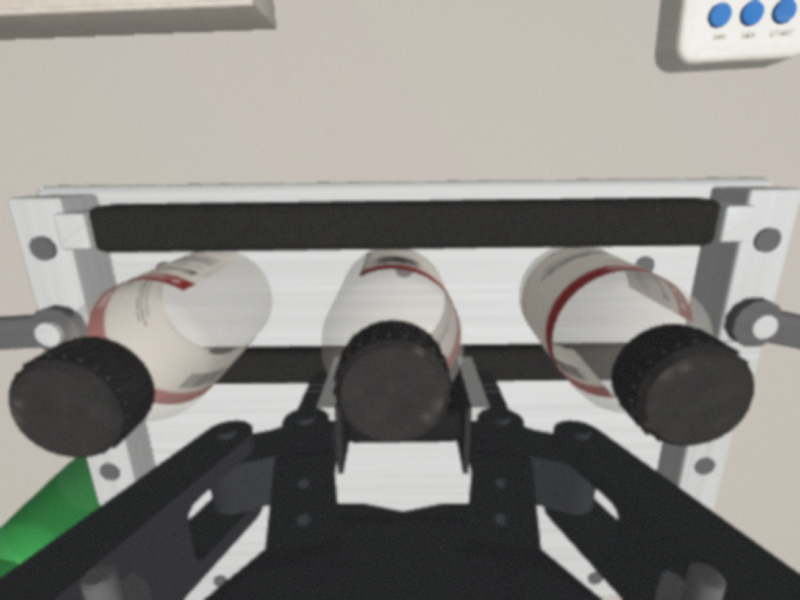

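The bar dropped about 6 mm and all three bottles stand between it and the back bar. Before opening I'll ease the hand to the front at low grip, so the opening fingers clear the outer bottles.

Run:
```python
from h import *
np.set_printoptions(precision=4,suppress=True)
sh=np.load("poses.npz")['sh'];q=quat(sh[2]-.0108)
def st(m):
    s=get_state();F=np.array(s['contact_force']);print(m,round(s['time'],2),round(s['width'],4),w2s(sh,s['tcp_pos']),round(s['tcp_pos'][2],4),F,np.array(s['wrist_torque']));return F
def go(x,z,v):ctrl.movel([*s2w(sh,(x,0)),z],frame=q,max_speed=v)
ctrl.close_gripper(20)
for x in(.034,.032,.0305,.029,.0275):
    go(x,.0912,.03);F=st(f"x{x}")
    if F[0]>12:break
ctrl.ungrasp();st("open")
go(x-.002,.13,.08);st("up");go(x-.03,.30,.2);ctrl.pause(.2)
s=get_state();C=cam("wrist",s);img,d=vision.grab_frame("wrist");cv2.imwrite("pics/w5.png",img);np.savez("pics/w5.npz",d=d,pos=s['tcp_pos'],rot=s['eef_rot'])
cv2.imwrite("pics/w5b.png",cv2.resize(img[:300],(800,469),interpolation=cv2.INTER_CUBIC))
Q=cloud(C,d);z=Q[...,2];T=w2s(sh,Q)
for r in(1,-1):
    k=(np.abs(r*T[...,1]-.108)<.006)&(np.abs(T[...,0]-.034)<.025)&(z>.078)&(z<.1);print("shoe inner",r,np.median(z[k]),T[k].min(0),T[k].max(0))
    k=(np.abs(r*T[...,1]-.124)<.02)&(np.abs(T[...,0]-.034)<.008);print("z over notch",np.median(z[k]))
    k=(np.abs(r*T[...,1]-.15)<.02)&(np.abs(T[...,0]-.05)<.04)&(z>.104)&(z<.115);print("peg",r,k.sum(),(T[k].min(0)+T[k].max(0))/2)
for y in(.07,.003,-.066):
    k=(np.hypot(T[...,0]-.061,T[...,1]-y)<.03)&(z>.148)&(z<.16);print("cap",y,(T[k].min(0)+T[k].max(0))/2,np.median(z[k]))
```

```text
x0.034 23.51 0.0353 [ 0.0357 -0.    ] 0.092 [2.9884 0.4328 3.2088] [ 0.268  -0.7769  0.0377]
x0.032 23.76 0.0353 [ 0.0334 -0.0002] 0.092 [ 5.5032 -0.4069  5.9326] [ 0.191  -1.2878  0.0882]
x0.0305 24.01 0.0351 [ 0.0333 -0.0002] 0.0921 [9.7211 0.6936 1.0668] [ 0.2358 -2.1892  0.0242]
x0.029 24.26 0.0352 [ 0.0332 -0.0002] 0.0921 [13.7796 -0.264  -2.8696] [ 0.2151 -3.1111  0.001 ]
open 24.81 0.0852 [ 0.0287 -0.    ] 0.0911 [-0.2121  0.4703  0.0021] [-0.0386 -0.0053 -0.0184]
up 25.44 0.0854 [0.027  0.0002] 0.1302 [-0.1109 -1.1726 -0.3939] [0.0019 0.0152 0.0342]
shoe inner 1 0.08814871159113769 [0.0219 0.102 ] [0.045  0.1139]
z over notch 0.08814646962988365
peg 1 69 [0.0553 0.152 ]
shoe inner -1 0.08822557265390815 [ 0.0221 -0.1139] [ 0.0451 -0.102 ]
z over notch 0.08816953929844365
peg -1 71 [ 0.0506 -0.1507]
cap 0.07 [0.0605 0.074 ] 0.15435609076240542
cap 0.003 [0.0637 0.0031] 0.154420086877409
cap -0.066 [ 0.0619 -0.0623] 0.15435374146982245
```

View pics/w5b.png

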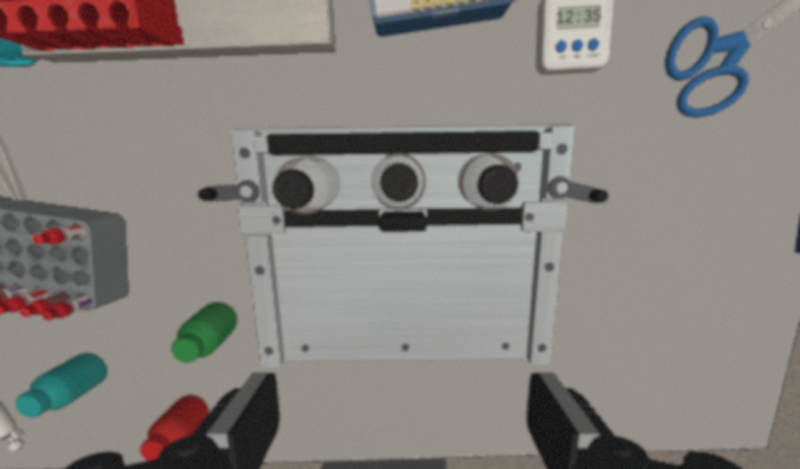

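Both shoe tops read 0.0882 (0.088 expected when seated), and the bottles are upright in the row with caps at (293,188), (398,182) and (497,184). The pegs are at shaker (55,152) and (51,-151). I'll swing the latches with the shut fingers, turning the hand with the arm.

```bash
cat > latch.py <<'E'
from h import *
np.set_printoptions(precision=4,suppress=True)
sh=np.load("poses.npz")['sh']
def swing(side,a0,yaw0,angles):
    """side +1 left,-1 right; fist stays behind the peg (tangentially) on its arc"""
    def pose(a,off,z,r=.029):
        rad=np.array([-np.sin(a),side*np.cos(a)]);tan=np.array([-np.cos(a),-side*np.sin(a)])
        xy=s2w(sh,np.array([.056,side*.124])+r*rad-off*tan)
        return [*xy,z],quat(sh[2]+yaw0+side*a)
    p,q=pose(a0,.024,.19);ctrl.movep(p,q)
    ctrl.movel(pose(a0,.024,.0985)[0],max_speed=.15)
    for a in angles:
        p,q=pose(a,.0155,.0985);ctrl.movel(p,frame=q,max_speed=.06)
        s=get_state();F=np.array(s['contact_force']);print(side,round(a,2),round(s['time'],2),w2s(sh,s['tcp_pos'])-w2s(sh,p),F)
        if np.linalg.norm(F)>30:break
    p,q=pose(a,.022,.0985);ctrl.movel(p,frame=q,max_speed=.1)
    ctrl.movel([p[0],p[1],.19],max_speed=.2)
E
python3 - <<'E'
from latch import *
ctrl.close_gripper(20)
swing(1,0.,0.,[.15,.4,.65,.9,1.15,1.4,1.57,1.65,1.7])
E
```

```text
1 0.15 29.43 [0.0007 0.    ] [-0.6763  0.6158  0.7381]
1 0.4 29.82 [ 0.0005 -0.0001] [-0.4299 -0.2933 -0.3142]
1 0.65 30.23 [ 0.0002 -0.0001] [-0.0858  0.8233 -0.4407]
1 0.9 30.62 [ 0.0002 -0.0001] [ 0.0834 -0.3201 -0.5027]
1 1.15 31.02 [ 0.0002 -0.0001] [0.6739 0.9744 0.2313]
1 1.4 31.43 [ 0.0002 -0.    ] [ 0.3855  0.5436 -0.6075]
1 1.57 31.74 [0.0002 0.0001] [-0.0556  0.0762  0.6669]
1 1.65 31.99 [0.0003 0.0015] [ 0.8074  4.5929 -0.5855]
1 1.7 32.24 [0.0003 0.0027] [ 1.4126  6.7685 -2.0385]
```

Run:
```python
from latch import *
swing(-1,.1,np.pi,[.3,.55,.8,1.05,1.3,1.5,1.6,1.66,1.72])
ctrl.movep([*s2w(sh,(-.02,0)),.28],quat(sh[2]));ctrl.pause(.2)
s=get_state();C=cam("wrist",s);img,d=vision.grab_frame("wrist");cv2.imwrite("pics/w6.png",img)
cv2.imwrite("pics/w6b.png",cv2.resize(img[:300],(800,469),interpolation=cv2.INTER_CUBIC))
Q=cloud(C,d);z=Q[...,2];T=w2s(sh,Q);print(s['time'])
for r in(1,-1):
    k=(np.abs(r*T[...,1]-.135)<.03)&(np.abs(T[...,0]-.04)<.03)&(z>.103)&(z<.115)
    c=(T[k].min(0)+T[k].max(0))/2;print("peg",r,k.sum(),c,"angle",np.arctan2(.056-c[0],r*c[1]-.124))
    k=(np.abs(r*T[...,1]-.105)<.004)&(np.abs(T[...,0]-.034)<.008);print("shoe z",np.median(z[k]))
for y in(.074,.003,-.062):
    k=(np.hypot(T[...,0]-.061,T[...,1]-y)<.03)&(z>.148)&(z<.16);print("cap",y,(T[k].min(0)+T[k].max(0))/2,np.median(z[k]))
```

```text
-1 0.3 35.7 [ 0.0008 -0.0001] [ 0.192   0.1524 -0.5587]
-1 0.55 36.1 [0.0005 0.0002] [-0.2666 -0.1226  0.3874]
-1 0.8 36.5 [0.0003 0.0001] [ 0.0457  0.0147 -0.7555]
-1 1.05 36.9 [0.0002 0.0001] [ 0.1228  0.0012 -0.2508]
-1 1.3 37.3 [0.0002 0.    ] [0.0476 1.102  0.1716]
-1 1.5 37.65 [ 0.0001 -0.0001] [-1.0242 -0.4412 -0.3757]
-1 1.6 37.9 [ 0.0003 -0.0018] [-0.0206 -5.0728 -0.3765]
-1 1.66 38.15 [ 0.0003 -0.0033] [ 1.0644 -8.9567 -1.9593]
-1 1.72 38.4 [ 0.0004 -0.0048] [  0.3991 -11.2724  -3.4114]
40.8
peg 1 75 [0.0289 0.1239] angle 1.5742276695615973
shoe z 0.08849116578258845
peg -1 78 [ 0.0289 -0.1233] angle 1.5969431032652366
shoe z 0.08841209140334527
cap 0.074 [0.0598 0.0739] 0.15438608101233411
cap 0.003 [0.0643 0.0033] 0.15440010986653602
cap -0.062 [ 0.0615 -0.0625] 0.15443680026032344
```

View pics/w6b.png

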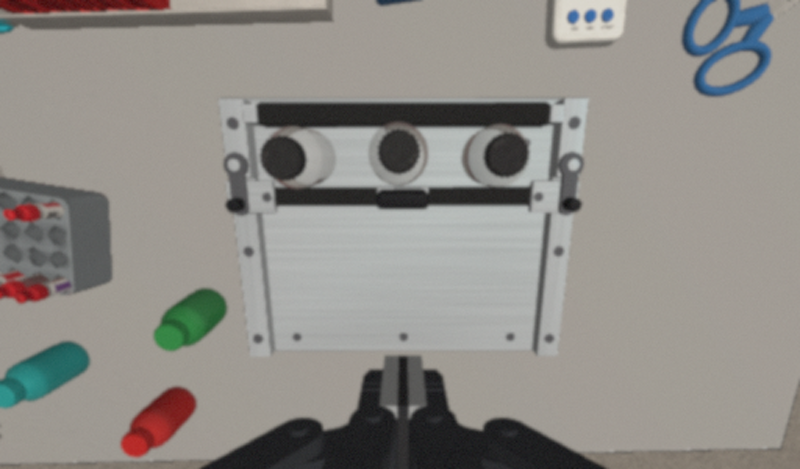

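Both latches point to the front over the seated shoes, with pegs at (236,204) and (570,204). All three bottles are upright behind the bar and the arm is clear, so I'll hand in.

```bash
python3 -c "
from station import ticket,get_state
print(get_state()['contact_force'],get_state()['time']);print(ticket.close_job())"
```

```text
[ 0.85304935 -0.07473362  0.04828542] 40.85
the job is handed in; nothing more can be done
None
```

The job is done and handed in at 40.9 s of the 72 s allowed. I stood bottle_3 upright between the other two and laid the clamp bar across the rails. I then pushed it back until both shoes dropped into the notches, and closed both latches with the shut fingers.

Last checks by wrist camera and depth:
- **Shoes:** both tops read about 88.4 mm above the bench, against 88 mm when fully seated.
- **Latches:** measured at 1.574 rad (left) and 1.597 rad (right); both came up against their end stops.
- **Bottles:** all three are upright behind the bar, with caps at x = 60 to 64 mm of the shaker. That agrees with the stated 60 to 63 mm within about 1 mm of measuring error.
- **Surroundings:** I touched nothing else on the bench. The green, red and turquoise look-alikes and the timer look undisturbed in the final picture. The marker, tip box and pipette were out of view or only partly in it, so I did not re-check them.

One early disagreement was the first outline fit of the shaker, which was 1 to 3 mm off at the back bar. I settled it with depth edges before placing the bar. No check failed at the end.

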